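# Vent a gas dryer and loosen its knurled ring by two turns

## Task

The gas dryer with pink granules under its glass is spent. With the fingertips only, first press its yellow vent button fully down for a moment and let it go; then roll a finger along the knurled rim of its retaining ring to loosen it anticlockwise, counting turns, until the ring's red dot comes round to the white index line for the second time (the ring then stands two full turns out from tight; at the start it is backed off by only a fraction of a turn). Leave the blue dryer as it is, and neither shift nor lift the things standing about.

Things in the scene. Friction and masses are not known exactly. Their poses are not given: they have to be found in the camera images.
- dryer_spent: The pink dryer: round grey gas dryer fixed to the worktop, pink granules under its sight glass. Origin on its axis at the worktop; z up, -x to its index line, +y to its vent boss (34 wide, 26 tall, to 107 mm from the axis). Foot 124 across, 12 tall; body 84 across up to 54; ring at 58 to 78 mm height when tight. Two brass ports, 30 mm up, reach 72 mm out at +x.
- ring_spent (a joint): Angle (rad) of the pink dryer's knurled ring: bright metal, lying flat, 100 mm across its 36 upright ribs (95 between them), 20 mm tall. 0 = fully tight, grows as it is loosened (anticlockwise from above), 6.283 a turn, not wrapped, stops at 18.9. Takes about 0.06 N m (1.3 N at the rim), stays where left, rises 1.5 mm a turn.
- ring_spent_centre (a point): Point on the axis of the pink dryer's ring, at half its height when tight (68 mm above the worktop); fixed to the dryer.
- dot_spent (a point): Red dot, 8 mm across, on the top face of the pink dryer's ring, 41.5 mm from the axis; turns with the ring. At the fully tight position it stands at the index line.
- mark_spent (a point): White index line, 16 mm long, on a black ledge fixed to the pink dryer, 57.5 mm from the axis, 50 mm above the worktop (the ledge is 14 mm wide and reaches out to 66 mm from the axis).
- vent_spent (a joint): The pink dryer's round yellow spring vent button, 22 mm across: travel in m, 0 = out, 0.006 = fully down, which takes 5 N straight down; springs back when let go.
- vent_spent_top (a point): Centre of the top of the pink dryer's vent button (moves with it); 88 mm from the dryer's axis, 48 mm above the worktop, well below the ring.
- dryer_fresh: The blue dryer: round grey gas dryer fixed to the worktop, blue granules under its sight glass. Origin on its axis at the worktop; z up, -x to its index line, +y to its vent boss (34 wide, 26 tall, to 107 mm from the axis). Foot 124 across, 12 tall; body 84 across up to 54; ring at 58 to 78 mm height when tight. Two brass ports, 30 mm up, reach 72 mm out at +x.
- ring_fresh (a joint): Angle (rad) of the blue dryer's knurled ring: bright metal, lying flat, 100 mm across its 36 upright ribs (95 between them), 20 mm tall. 0 = fully tight, grows as it is loosened (anticlockwise from above), 6.283 a turn, not wrapped, stops at 18.9. Takes about 0.06 N m (1.3 N at the rim), stays where left, rises 1.5 mm a turn.
- ring_fresh_centre (a point): Point on the axis of the blue dryer's ring, at half its height when tight (68 mm above the worktop); fixed to the dryer.
- dot_fresh (a point): Red dot, 8 mm across, on the top face of the blue dryer's ring, 41.5 mm from the axis; turns with the ring. At the fully tight position it stands at the index line.
- mark_fresh (a point): White index line, 16 mm long, on a black ledge fixed to the blue dryer, 57.5 mm from the axis, 50 mm above the worktop (the ledge is 14 mm wide and reaches out to 66 mm from the axis).
- vent_fresh (a joint): The blue dryer's round yellow spring vent button, 22 mm across: travel in m, 0 = out, 0.006 = fully down, which takes 5 N straight down; springs back when let go.
- vent_fresh_top (a point): Centre of the top of the blue dryer's vent button (moves with it); 88 mm from the dryer's axis, 48 mm above the worktop, well below the ring.
- reagent: Loose brown bottle with a black cap, 53 mm wide, 115 mm tall; origin at the centre of its underside. Leave alone.
- beaker: Loose clear plastic beaker, 68 mm wide, 76 mm tall; origin at the centre of its underside. Leave alone.
- fitting: Loose small brass tube fitting standing upright, 18 mm wide, 31 mm tall; origin at the centre of its underside. Leave alone.
- spanner: Loose open-end spanner lying flat, 187 mm long, 6 mm thick; origin at the centre of its underside. Leave alone.

How it is judged:
On the way, in this order (a step that is already met when the one before it is completed fails the run):
1. the pink dryer's vent button is pressed down while its ring is not yet loosened (value of joint vent_spent above 0.0045 m and value of joint ring_spent below 1.5 rad), for 0.2 s.
2. the vent button is let go and the pink dryer's ring is one full turn out from tight (value of joint vent_spent below 0.0015 m and value of joint ring_spent above 6.283 rad).
3. the pink dryer's ring has come round to two full turns out (value of joint ring_spent between 12.166 and 12.966 rad), for 0.2 s.
At the end, for the whole second after the job is handed in: The pink dryer's ring is at rest two full turns (12.57 rad) out from tight, within 0.4 rad; its vent button is out again; the blue dryer's ring has turned less than 0.35 rad and its vent is out; bottle, beaker, fitting and spanner are within 25 mm of where they stood (all of step 3 and velocity of joint ring_spent between -0.05 and 0.05 rad/s and value of joint each of vent_spent, vent_fresh below 0.0015 m and value of joint ring_fresh below 0.35 rad and distance of each of reagent, beaker, fitting, spanner from where it was at the start of the episode below 0.025 m); the robot touches nothing.
It fails at once if the ring of the fresh (blue) dryer is turned (value of joint ring_fresh above 0.35 rad).
It fails at once if the vent button of the fresh (blue) dryer is pressed (value of joint vent_fresh above 0.003 m).
It fails at once if the brown bottle, beaker, fitting or spanner is shifted more than 25 mm or lifted (distance of any of reagent, beaker, fitting, spanner from where it was at the start of the episode above 0.025 m).
It also fails if it takes over 72 s, if anything falls off the work surface, if the arm or the gripper's body presses on something with over 40 N, if the wrist force passes 120 N, or if a joint passes its speed limit or range.

## Robot

A 7-joint arm with a two-finger parallel gripper is mounted at the origin on a cart in front of the work surface, level with it; the furniture and walls round the work are solid. World frame = base frame: x ahead of the robot, y to its left, z up, the work surface at z = 0. Lengths are in m, angles in rad, forces in N, time in s.
With the tool pointing down it reaches from about 0.4 to 0.85 m from the base axis. Payload 10.4 kg.
Tool frame: the origin (TCP) lies at the very end of the fingers, on their centre line; the grasp point (between the pads) lies 19 mm behind it (env.tcp_to_grasp is the distance from the TCP to the grasp point, in m); z points along the fingers, y is the line along which they close (so a half turn about z gives the same grasp; the last joint's range is limited). The gripper opens to 85 mm and grips with 20 to 120 N. Pads are 22 mm wide; open, the fingers measure 114 mm over their backs; the gripper's body (76 mm by 85 mm) begins 54 mm behind the grasp point. The pads swing forward as they close: fully open they stand 13 mm farther back than shut.
Start: joints at [-1.274, 0.332, -0.065, 1.46, 0.022, 1.35, -0.088], TCP at [0.196, 0.593, 0.231] pointing down, gripper open.
Joint ranges: [-2.6, 2.6], [-0.5, 2.12], [-1.47, 1.34], [0.16, 2.42], [-1.27, 4.41], [0.06, 2.06], [-2.6, 2.6]. Speed limits (rad/s): [2.22, 2.22, 2.79, 2.79, 3.14, 3.14, 3.14].

## Interface

Orientations are given as a unit quaternion [w, x, y, z].
In Python, from plant import env gives the robot as it stands. The module is installed in compiled form; this text tells all that it offers.
- The arm moves only by the shell command python3 -m crank 'ROWS'. ROWS is JSON, a list that holds one entry, the list of rows, each a list of 7 numbers: the shift along the world's x, y, z in cm, then the turn, a rotation vector about the world's x, y, z in degrees, then the opening, from -1 (shut) to 1 (fully open). A call has 1 to 12 rows; each row shifts and turns the commanded pose from where the row before left it; what a row does not reach is not made up. A row lasts 1/12 s, in which the tool goes at most 41.7 mm and 7.16 degrees, less where a joint would pass 70% of its speed; a pose out of reach is approached as far as the arm can. A call is refused whole if a number of a shift passes 4.17 or a number of a turn 7.16, either way. A call with a gripper value outside its range is refused whole. The fingers move at their own pace and stop on an object; the grip force is fixed at half the most. Time passes only in rows, so rows that do not move let the fingers close. It gives the time, the measured TCP pose, the force, the opening and the grip force at its end, in the units of the state.
- env.state(): the state, without advancing time (a new reading comes with each control period).
- env.get_image(name): name is "scene" or "top" or "wrist"; returns the picture (400x640x3 uint8, red, green, blue); there is no depth.
- env.camera_model(name): a dict with "intrinsics" (3x3 intrinsics, pixels), "rvec" (rotation vector, rad) and "tvec" (3), from world to camera coordinates, as OpenCV has them. Camera axes: x right, y down, z forward; pixel columns grow to the right and rows downward; lengths in m; the calibration is good to about 2 mm. A picture is of the moment at which its call begins: read the wrist's pose just before it. camera_model takes no time and is no camera call; for the wrist camera it gives the pose at the moment of the call.
- env.finish_job(): hands the job in; it is judged then, once.
The state is a dict: "clock": time; "joints": joint angles; "qd": joint speeds; "effort": joint torques, N m; "eef_pos": TCP position; "ee_rot": TCP orientation; "wrist_force": force on the tool from outside, world axes, zero at the start; "moment": the same for the moment, N m; "width": opening from 0.0 (shut) to 1.0 (fully open); "grasp_force": force on a finger pad.
Only numpy, scipy, OpenCV 4.12 (cv2) and the standard library are available. Lean on these libraries where they do the work, as an engineer would, in place of code of your own. Each camera call takes 0.05 s, during which the arm holds its last target. There are 200 camera calls.

## Working session

There is one attempt and no reset: what is moved stays moved. The work goes in short steps, Python scripts to look and compute and a shell command to move; the robot and the scene stay as the last step left them, time stands still between calls to the robot, and variables do not carry over. Pictures are saved under pics/ and viewed, at most 10 in all, crops included, and the job is handed in when it is done.

```bash
mkdir -p pics
cat > h.py <<'E'
import numpy as np,cv2
from plant import env
def snap(n,f,crop=None,s=1):
    im=env.get_image(n)[:,:,::-1]
    if crop: x0,y0,x1,y1=crop; im=im[y0:y1,x0:x1]
    cv2.imwrite('pics/'+f,cv2.resize(im,None,fx=s,fy=s,interpolation=cv2.INTER_CUBIC))
def cam(n):
    m=env.camera_model(n); R=cv2.Rodrigues(np.array(m['rvec'],float))[0]
    return np.array(m['intrinsics'],float),R,np.array(m['tvec'],float).ravel()
def px2w(n,u,v,z):
    K,R,t=cam(n); d=R.T@np.linalg.solve(K,[u,v,1.]); c=-R.T@t
    return c+d*(z-c[2])/d[2]
def w2px(n,p):
    K,R,t=cam(n); q=K@(R@np.array(p,float)+t); return q[:2]/q[2]
E
python3 - <<'E'
from h import *
snap('top','t0.png',None,1.25); snap('scene','s0.png',None,1.25)
print(env.state())
E
```

```text
{'clock': 0.1, 'joints': array([-1.27357909,  0.3328046 , -0.06470894,  1.46083547,  0.02160809,
        1.34990167, -0.08845689]), 'qd': array([-0.00022931, -0.00110375,  0.00103541, -0.00373946,  0.00141081,
        0.00050348, -0.0009377 ]), 'effort': array([ 1.06952724e-03, -6.26738191e+01,  4.89560002e-02, -3.92433679e+01,
        1.62026327e-02,  6.84787519e-03, -2.56955195e-05]), 'eef_pos': array([0.19639279, 0.59299769, 0.2306085 ]), 'ee_rot': array([-6.95577770e-05,  1.59192373e-01,  9.87247383e-01, -6.22773690e-04]), 'wrist_force': array([-0.25843315, -0.10571813,  0.03000877]), 'moment': array([ 0.0093586 , -0.04386034, -0.01513958]), 'grasp_force': 0.0, 'width': 1.0002409237775762}
```

View pics/t0.png

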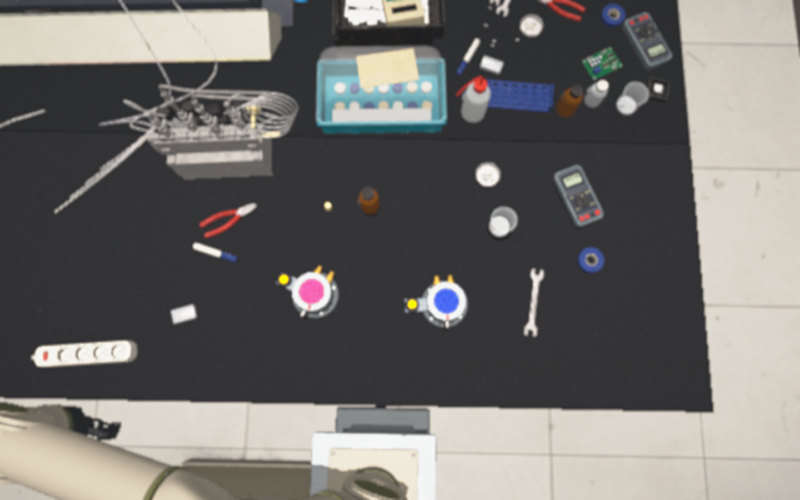

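View pics/s0.png

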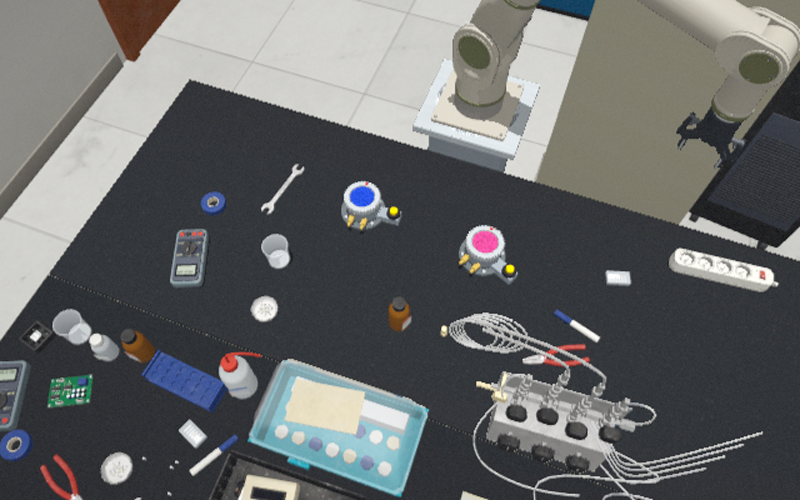

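The top view shows the pink dryer at about (312,291) and its vent at (284,279) (enlarged pixels). The blue dryer is at (446,301), with its vent pointing towards the pink one. The bottle and fitting stand beyond at (368,200) and (328,206).

Run:
```python
from h import *
snap('top','t1.png',(205,200,305,265),8)
for n,u,v,z in [('pinktop',249.6,233,.078),('ventp',227.2,223.2,.048),('blue',357,241,.078),('ventb',329.6,243,.048),('bottle',295,160,.115),('fitting',262,165,.031)]:
    print(n,px2w('top',u,v,z).round(3))
for n,u,v,z in [('pinktop',485/1.25,241/1.25,.078),('ventp',510/1.25,269.5/1.25,.048)]:
    print(n,px2w('scene',u,v,z).round(3))
```

```text
pinktop [0.508 0.166 0.078]
ventp [0.543 0.247 0.048]
blue [ 0.489 -0.181  0.078]
ventb [ 0.484 -0.093  0.048]
bottle [0.745 0.025 0.115]
fitting [0.75  0.144 0.031]
pinktop [0.509 0.171 0.078]
ventp [0.549 0.253 0.048]
```

View pics/t1.png

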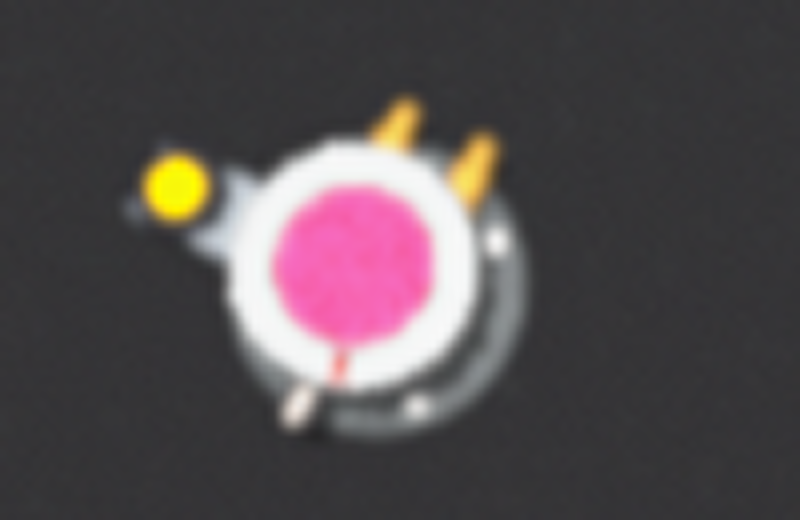

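```bash
python3 -m crank '[[[2,-2,0,0,0,0,-1],[2,-2,0,0,0,0,-1],[2.4,-2.4,0,0,0,0,-1],[2.4,-2.4,0,0,0,0,-1],[2.4,-2.4,0,0,0,0,-1],[2.4,-2.4,0,0,0,0,-1],[2.4,-2.4,0,0,0,0,-1],[2.4,-2.4,0,0,0,0,-1],[2.4,-2.4,0,0,0,0,-1],[2.4,-2.4,0,0,0,0,-1],[2.4,-2.4,0,0,0,0,-1],[2.4,-2.4,0,0,0,0,-1]]]'
python3 -m crank '[[[2,-2.4,0,0,0,0,-1],[2,-2.4,0,0,0,0,-1],[1,-2,0,0,0,0,-1],[0,0,0,0,0,0,-1],[0,0,0,0,0,0,-1],[0,0,0,0,0,0,-1]]]'
python3 - <<'E'
from h import *
s=env.state(); print(s['eef_pos'],s['ee_rot'],s['width'],s['joints'].round(2),s['wrist_force'])
K,R,t=cam('wrist'); print('campos',-R.T@t)
snap('wrist','w0.png',None,1.25)
for n,u,v,z in [('pinktop',249.1,232.9,.078),('ventp',227.1,223.4,.048),('dot',247.5,245.9,.078),('mark',242.25,251,.05)]:
    print(n,px2w('top',u,v,z).round(4),w2px('wrist',px2w('top',u,v,z))*1.25)
E
```

```text
clock: 1.15
eef_pos: [0.4773, 0.3119, 0.2312]
ee_rot: [-0.0, 0.159, 0.987, -0.0]
wrist_force: [1.7, 0.6, 0.4]
width: -0.002
grasp_force: 0.0
clock: 1.65
eef_pos: [0.5259, 0.2461, 0.2311]
ee_rot: [-0.0, 0.159, 0.987, 0.0]
wrist_force: [0.0, 0.5, 1.0]
width: 0.003
grasp_force: 0.0
[0.52594744 0.24610906 0.23111638] [-3.22403125e-04  1.58851039e-01  9.87302500e-01  1.29593937e-04] 0.0028255423005535715 [-0.71  0.23  0.23  1.6  -0.05  1.32  0.78] [0.03430712 0.54021444 0.98675166]
campos [0.45117953 0.27062608 0.37423948]
pinktop [0.5079 0.1679 0.078 ] [288.24239853 233.88340713]
ventp [0.5419 0.2472 0.048 ] [398.8520313  232.56853402]
dot [0.4657 0.1708 0.078 ] [269.81753242 180.85522302]
mark [0.4516 0.1917 0.05  ] [297.12595674 150.24744766]
```

View pics/w0.png

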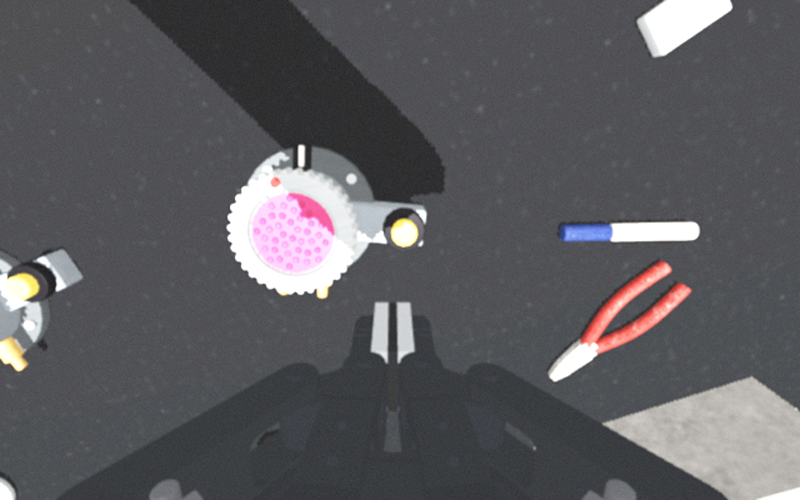

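Wrist view (pixels as displayed): ring centre (292.5,232), button (404,232), red dot (275,182), index line (302,156), closed fingertips at (393,305).

Run:
```python
from h import *
K,R,t=cam('wrist'); print(K[0,0])
W=lambda u,v,z:px2w('wrist',u/1.25,v/1.25,z)
P={n:W(u,v,z) for n,u,v,z in [('c',292.5,232,.076),('vent',404,232,.048),('dot',275,182,.078),('mark',302,156,.05)]}
for n in P: d=P[n]-P['c']; print(n,P[n].round(4),'r',np.hypot(*d[:2]).round(4),'az',np.degrees(np.arctan2(d[1],d[0])).round(1))
c=P['c']; print('tip width', 41/1.25*.143/K[0,0])
print(W(228,232,.068)-W(357,232,.068))
s=env.state();print('tip px',w2px('wrist',s['eef_pos'])*1.25)
```

```text
319.3736962816711
c [0.5079 0.171  0.076 ] r 0.0 az 0.0
vent [0.5428 0.2515 0.048 ] r 0.0878 az 66.5
dot [0.4677 0.1742 0.078 ] r 0.0403 az 175.4
mark [0.4569 0.1936 0.05  ] r 0.0557 az 156.0
tip width 0.014686243903641047
[-0.03217351 -0.09770091  0.        ]
tip px [392.47660114 322.30648574]
```

```bash
python3 -m crank '[[[0.6,0.2,-2,0,0,0,-1],[0.6,0.2,-2.5,0,0,0,-1],[0.5,0.1,-2.5,0,0,0,-1],[0,0,-2.5,0,0,0,-1],[0,0,-2.5,0,0,0,-1],[0,0,-2,0,0,0,-1],[0,0,-2,0,0,0,-1],[0,0,-1.2,0,0,0,-1],[0,0,-0.6,0,0,0,-1],[0,0,0,0,0,0,-1],[0,0,0,0,0,0,-1]]]'
python3 -m crank '[[[0,0,-0.3,0,0,0,-1],[0,0,-0.3,0,0,0,-1],[0,0,-0.2,0,0,0,-1],[0,0,-0.1,0,0,0,-1],[0,0,-0.1,0,0,0,-1],[0,0,0,0,0,0,-1],[0,0,0,0,0,0,-1]]]'
```

```text
clock: 2.62
eef_pos: [0.5437, 0.2509, 0.0541]
ee_rot: [0.0, 0.159, 0.987, 0.0]
wrist_force: [-0.4, -0.6, 0.6]
width: -0.005
grasp_force: 0.0
clock: 3.2
eef_pos: [0.544, 0.2507, 0.0439]
ee_rot: [0.001, 0.159, 0.987, 0.001]
wrist_force: [2.6, 1.2, 3.7]
width: 0.002
grasp_force: 1.9
```

```bash
python3 -m crank '[[[0,0,-0.1,0,0,0,-1],[0,0,-0.1,0,0,0,-1],[0,0,-0.1,0,0,0,-1],[0,0,-0.1,0,0,0,-1],[0,0,0,0,0,0,-1],[0,0,0,0,0,0,-1],[0,0,0,0,0,0,-1]]]'
```

```text
clock: 3.78
eef_pos: [0.5442, 0.2508, 0.0418]
ee_rot: [0.001, 0.159, 0.987, 0.001]
wrist_force: [-6.5, -2.5, 26.2]
width: 0.003
grasp_force: 12.8
```

```bash
python3 -m crank '[[[0,0,0.3,0,0,0,-1],[0,0,0.6,0,0,0,-1],[0,0,0.7,0,0,0,-1],[0,0,0.7,0,0,0,-1],[-0.3,-0.95,0,0,0,0,-1],[-0.3,-0.95,0,0,0,0,-1],[-0.25,-0.7,0,0,0,0,-1],[0,0,0,0,0,0,-1],[0,0,0,0,0,0,-1]]]'
python3 -m crank '[[[-0.03,-0.1,0,0,0,0,-1],[-0.03,-0.1,0,0,0,0,-1],[0,0,0,0,0,0,-1],[0,0,0,0,0,0,-1]]]'
python3 - <<'E'
from h import *
X=np.array([.949,-.314]);Y=np.array([.314,.949])
s=env.state();d=s['eef_pos'][:2]-[.508,.1705];print('local mm',d@X*1e3,d@Y*1e3)
r=48.5;pts=[(11,r+7.5)]
def add(q): pts.append(q)
for k,(ox,oy) in enumerate([(-11,7.5),(-11,-7.5),(11,-7.5),(11,7.5)]):
    for j in range(0,9):
        a=np.radians(90+90*k+10*j); 
        if j==0:
            n=2 if k in(0,2) else 1; p0=np.array(pts[-1]); p1=np.array([r*np.cos(a)+ox,r*np.sin(a)+oy])
            for i in range(1,n+1): add(tuple(p0+(p1-p0)*i/n))
        else: add((r*np.cos(a)+ox,r*np.sin(a)+oy))
    a=np.radians(180+90*k); add((r*np.cos(a)+ox,r*np.sin(a)+oy))
w=np.array([p[0]*X+p[1]*Y for p in pts])/10
c=np.round(w*20)/20
for i in range(0,len(c)-1): print(i,(c[i+1]-c[i]).round(2).tolist(),np.round(pts[i+1]))
E
```

```text
clock: 4.53
eef_pos: [0.5355, 0.2264, 0.0626]
ee_rot: [0.001, 0.159, 0.987, 0.002]
wrist_force: [7.1, 11.2, -5.2]
width: -0.001
grasp_force: 6.2
clock: 4.87
eef_pos: [0.5353, 0.2261, 0.0628]
ee_rot: [0.002, 0.158, 0.987, 0.003]
wrist_force: [7.8, 16.2, -7.4]
width: -0.002
grasp_force: 8.8
local mm 8.50334275032975 61.33213032142936
0 [-1.05, 0.35] [ 0. 56.]
1 [-1.05, 0.35] [-11.  56.]
2 [-0.8, 0.2] [-19.  55.]
3 [-0.85, 0.05] [-28.  53.]
4 [-0.85, -0.1] [-35.  50.]
5 [-0.8, -0.25] [-42.  45.]
6 [-0.75, -0.35] [-48.  39.]
7 [-0.7, -0.5] [-53.  32.]
8 [-0.55, -0.65] [-57.  24.]
9 [-0.5, -0.7] [-59.  16.]
10 [-0.3, -0.75] [-60.   8.]
11 [-0.5, -1.45] [-60.  -7.]
12 [-0.2, -0.8] [-59. -16.]
13 [-0.05, -0.85] [-57. -24.]
14 [0.1, -0.85] [-53. -32.]
15 [0.25, -0.8] [-48. -39.]
16 [0.4, -0.75] [-42. -45.]
17 [0.5, -0.7] [-35. -50.]
18 [0.6, -0.55] [-28. -53.]
19 [0.7, -0.5] [-19. -55.]
20 [0.8, -0.3] [-11. -56.]
21 [1.05, -0.35] [ -0. -56.]
22 [1.05, -0.35] [ 11. -56.]
23 [0.8, -0.2] [ 19. -55.]
24 [0.85, -0.05] [ 28. -53.]
25 [0.85, 0.1] [ 35. -50.]
26 [0.8, 0.25] [ 42. -45.]
27 [0.75, 0.35] [ 48. -39.]
28 [0.7, 0.5] [ 53. -32.]
29 [0.55, 0.65] [ 57. -24.]
30 [0.5, 0.7] [ 59. -16.]
31 [0.3, 0.75] [60. -8.]
32 [0.5, 1.45] [60.  7.]
33 [0.2, 0.8] [59. 16.]
34 [0.05, 0.85] [57. 24.]
35 [-0.1, 0.85] [53. 32.]
36 [-0.25, 0.8] [48. 39.]
37 [-0.4, 0.75] [42. 45.]
38 [-0.5, 0.7] [35. 50.]
39 [-0.6, 0.55] [28. 53.]
40 [-0.7, 0.5] [19. 55.]
41 [-0.8, 0.3] [11. 56.]
```

```bash
python3 -m crank '[[[-0.9,0.3,0,0,0,0,-1],[-0.95,0.3,0,0,0,0,-1],[-0.8,0.2,0,0,0,0,-1],[-0.85,0.05,0,0,0,0,-1],[-0.85,-0.1,0,0,0,0,-1],[-0.8,-0.25,0,0,0,0,-1],[-0.75,-0.35,0,0,0,0,-1],[-0.7,-0.5,0,0,0,0,-1],[-0.55,-0.65,0,0,0,0,-1],[-0.5,-0.7,0,0,0,0,-1],[-0.3,-0.75,0,0,0,0,-1]]]'
cat >> h.py <<'E'
def loc(cx=.508,cy=.1705):
    X=np.array([.949,-.314]);Y=np.array([.314,.949]); s=env.state()
    d=s['eef_pos'][:2]-[cx,cy]; f=s['wrist_force'][:2]
    print('local mm',(d@X*1e3).round(1),(d@Y*1e3).round(1),'f',(f@X).round(1),(f@Y).round(1),'t',s['clock'])
E
python3 - <<'E'
from h import *
loc(); snap('top','t2.png',(205,200,305,265),8); snap('wrist','w1.png',None,1)
E
```

```text
clock: 5.78
eef_pos: [0.4541, 0.1967, 0.0623]
ee_rot: [-0.0, 0.159, 0.987, -0.0]
wrist_force: [0.1, -1.3, 1.5]
width: -0.001
grasp_force: 0.0
local mm -59.3 8.0 f 0.5 -1.2 t 5.7833
```

View pics/w1.png

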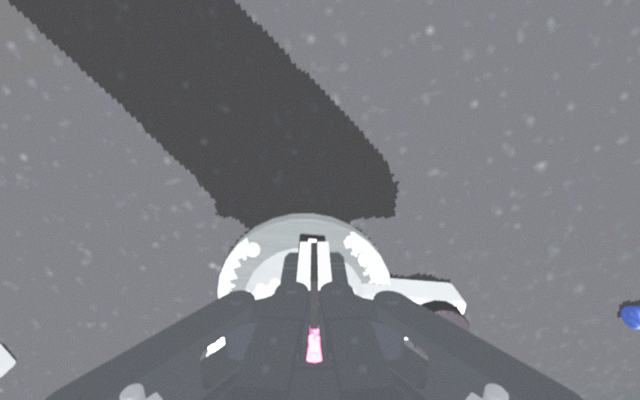

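The wrist view shows the fingertips at the index-line side with no contact force, so I'll probe inward.

```bash
for i in 1 2; do :; done
python3 -m crank '[[[0.1,-0.03,0,0,0,0,-1],[0.1,-0.03,0,0,0,0,-1],[0,0,0,0,0,0,-1]]]' | grep wrist
python3 -m crank '[[[0.1,-0.03,0,0,0,0,-1],[0.1,-0.03,0,0,0,0,-1],[0,0,0,0,0,0,-1]]]' | grep wrist
python3 -c "
from h import *
loc(); snap('scene','s1.png',(350,160,430,230),8)"
```

```text
wrist_force: [-8.1, 2.7, 4.1]
wrist_force: [-15.6, 6.4, 7.7]
local mm -58.2 10.6 f -16.9 1.2 t 6.3833
```

View pics/s1.png

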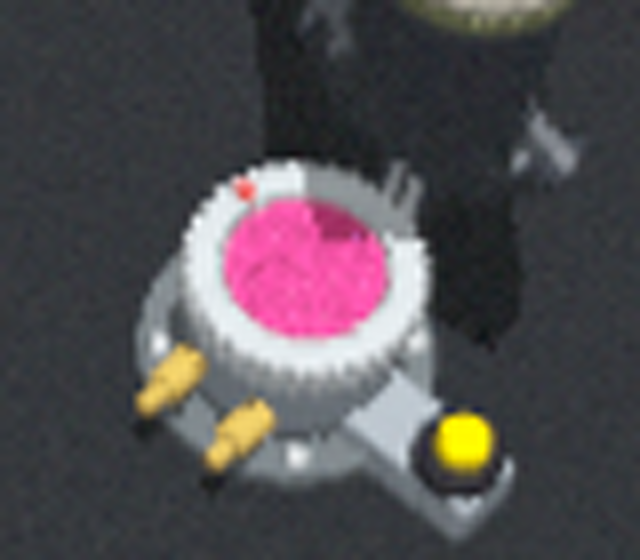

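The scene crop shows the red dot clear of the gripper at (246,188), with the fingers behind at upper right. I'll automate the dot's angle from this camera.

```bash
cat >> h.py <<'E'
def dot(n='scene',c=(.508,.1705),z=.079):
    im=env.get_image(n).astype(int)
    m=(im[...,0]-np.maximum(im[...,1],im[...,2])>45)&(abs(im[...,1]-im[...,2])<45)
    v,u=np.nonzero(m)
    if not len(u): print(n,'none');return
    P=np.array([px2w(n,a,b,z)[:2] for a,b in zip(u,v)])-c
    r=np.hypot(*P.T); k=(r>.033)&(r<.05)
    if not k.any(): print(n,'none');return
    p=P[k].mean(0); a=np.degrees(np.arctan2(p[1],p[0]))
    print(n,'dot n',k.sum(),'r',np.hypot(*p).round(4),'az',a.round(1),'from mark',((a-156.3)%360).round(1))
E
python3 -c "
from h import *
dot(); dot('top')
print(px2w('scene',350+246/8,160+188/8,.079))"
```

```text
scene dot n 9 r 0.0268 az -107.6 from mark 96.1
top dot n 7 r 0.0321 az -105.1 from mark 98.6
[0.48435755 0.13855654 0.079     ]
```

```bash
sed -i 's/m=(im.*/m=(im[...,0]-im[...,1]>60)\&(im[...,2]-im[...,1]<22)/' h.py
python3 - <<'E'
from h import *
X=np.array([.949,-.314]);Y=np.array([.314,.949])
r=47;hx,hy=8,11;pts=[(-r-hx,hy)]
for k,(ox,oy) in enumerate([(-hx,-hy),(hx,-hy),(hx,hy),(-hx,hy)]):
    for j in range(10):
        a=np.radians(180+90*k+10*j); p=np.array([r*np.cos(a)+ox,r*np.sin(a)+oy])
        if j==0: pts.append((np.array(pts[-1])+p)/2)
        pts.append(p)
w=np.array([p[0]*X+p[1]*Y for p in pts])/10
c=np.round(w*20)/20; d=np.diff(c,axis=0).round(2)
for k in range(4): print(d[11*k:11*k+11].tolist(),np.round(pts[11*k+11]))
dot();dot('top')
E
```

```text
[[-0.35, -1.0], [-0.35, -1.05], [-0.2, -0.8], [-0.05, -0.85], [0.1, -0.8], [0.25, -0.8], [0.35, -0.7], [0.5, -0.65], [0.6, -0.6], [0.65, -0.45], [0.75, -0.3]] [ -8. -58.]
[[0.8, -0.25], [0.75, -0.25], [0.8, -0.2], [0.8, -0.05], [0.8, 0.1], [0.8, 0.25], [0.75, 0.35], [0.65, 0.5], [0.55, 0.6], [0.45, 0.7], [0.3, 0.75]] [ 55. -11.]
[[0.35, 1.0], [0.35, 1.05], [0.2, 0.8], [0.05, 0.85], [-0.1, 0.8], [-0.25, 0.8], [-0.35, 0.7], [-0.5, 0.65], [-0.6, 0.6], [-0.65, 0.45], [-0.75, 0.3]] [ 8. 58.]
[[-0.8, 0.25], [-0.75, 0.25], [-0.8, 0.2], [-0.8, 0.05], [-0.8, -0.1], [-0.8, -0.25], [-0.75, -0.35], [-0.65, -0.5], [-0.55, -0.6], [-0.45, -0.7], [-0.3, -0.75]] [-55.  11.]
scene dot n 6 r 0.0418 az -125.4 from mark 78.3
top none
```

```bash
python3 -m crank '[[[-0.35,-1.0,0,0,0,0,-1],[-0.35,-1.05,0,0,0,0,-1],[-0.2,-0.8,0,0,0,0,-1],[-0.05,-0.85,0,0,0,0,-1],[0.1,-0.8,0,0,0,0,-1],[0.25,-0.8,0,0,0,0,-1],[0.35,-0.7,0,0,0,0,-1],[0.5,-0.65,0,0,0,0,-1],[0.6,-0.6,0,0,0,0,-1],[0.65,-0.45,0,0,0,0,-1],[0.75,-0.3,0,0,0,0,-1],[0,0,0,0,0,0,-1]]]'
python3 -c "
from h import *
loc();dot();dot('top')"
```

```text
clock: 7.63
eef_pos: [0.4822, 0.1133, 0.0619]
ee_rot: [-0.0, 0.161, 0.987, -0.002]
wrist_force: [-3.7, -8.5, 2.5]
width: 0.002
grasp_force: 4.9
local mm -6.5 -62.4 f -0.8 -9.2 t 7.6333
scene dot n 6 r 0.0406 az -8.8 from mark 194.9
top none
```

```bash
python3 -m crank '[[[0.8,-0.25,0,0,0,0,-1],[0.75,-0.25,0,0,0,0,-1],[0.8,-0.2,0,0,0,0,-1],[0.8,-0.05,0,0,0,0,-1],[0.8,0.1,0,0,0,0,-1],[0.8,0.25,0,0,0,0,-1],[0.75,0.35,0,0,0,0,-1],[0.65,0.5,0,0,0,0,-1],[0.55,0.6,0,0,0,0,-1],[0.45,0.7,0,0,0,0,-1],[0.3,0.75,0,0,0,0,-1],[0,0,0,0,0,0,-1]]]'
python3 -c "
from h import *
loc();dot();dot('top')"
```

```text
clock: 8.73
eef_pos: [0.5613, 0.14, 0.0632]
ee_rot: [0.005, 0.16, 0.987, -0.0]
wrist_force: [19.7, -11.3, -10.6]
width: -0.0
grasp_force: 11.2
local mm 60.2 -12.2 f 22.2 -4.5 t 8.7333
scene dot n 4 r 0.0409 az 97.2 from mark 300.9
top none
```

```bash
python3 -m crank '[[[0.45,0.95,0,0,0,0,-1],[0.35,1.05,0,0,0,0,-1],[0.2,0.8,0,0,0,0,-1],[0.05,0.85,0,0,0,0,-1],[-0.1,0.8,0,0,0,0,-1],[-0.25,0.8,0,0,0,0,-1],[-0.4,0.75,0,0,0,0,-1],[-0.5,0.65,0,0,0,0,-1],[-0.6,0.6,0,0,0,0,-1],[-0.7,0.45,0,0,0,0,-1],[-0.75,0.3,0,0,0,0,-1],[0,0,0,0,0,0,-1]]]'
python3 -c "
from h import *
loc();dot();dot('top')"
```

```text
clock: 9.83
eef_pos: [0.5327, 0.2278, 0.0634]
ee_rot: [0.001, 0.157, 0.988, 0.003]
wrist_force: [3.5, 11.7, -0.1]
width: -0.0
grasp_force: 6.5
local mm 5.5 62.1 f -0.4 12.2 t 9.8333
scene dot n 5 r 0.0431 az -139.7 from mark 64.0
top dot n 3 r 0.0388 az -139.1 from mark 64.6
```

```bash
python3 -m crank '[[[-0.8,0.25,0,0,0,0,-1],[-0.75,0.25,0,0,0,0,-1],[-0.8,0.2,0,0,0,0,-1],[-0.8,0.05,0,0,0,0,-1],[-0.8,-0.1,0,0,0,0,-1],[-0.8,-0.25,0,0,0,0,-1],[-0.75,-0.35,0,0,0,0,-1],[-0.65,-0.5,0,0,0,0,-1],[-0.55,-0.6,0,0,0,0,-1],[-0.45,-0.7,0,0,0,0,-1],[-0.3,-0.75,0,0,0,0,-1],[0,0,0,0,0,0,-1]]]'
python3 -c "
from h import *
loc();dot();dot('top')"
```

```text
clock: 10.93
eef_pos: [0.4552, 0.1963, 0.062]
ee_rot: [-0.003, 0.159, 0.987, -0.0]
wrist_force: [-14.1, 6.5, 8.3]
width: -0.002
grasp_force: 7.7
local mm -58.2 7.9 f -15.4 1.7 t 10.9333
scene dot n 5 r 0.0424 az -37.7 from mark 166.0
top dot n 3 r 0.0444 az -38.5 from mark 165.2
```

```bash
python3 -m crank '[[[-0.35,-1.0,0,0,0,0,-1],[-0.35,-1.05,0,0,0,0,-1],[-0.2,-0.8,0,0,0,0,-1],[-0.05,-0.85,0,0,0,0,-1],[0.1,-0.8,0,0,0,0,-1],[0.25,-0.8,0,0,0,0,-1],[0.35,-0.7,0,0,0,0,-1],[0.5,-0.65,0,0,0,0,-1],[0.6,-0.6,0,0,0,0,-1],[0.65,-0.45,0,0,0,0,-1],[0.75,-0.3,0,0,0,0,-1],[0,0,0,0,0,0,-1]]]'
python3 -c "
from h import *
loc();dot();dot('top')"
```

```text
clock: 12.03
eef_pos: [0.4823, 0.113, 0.062]
ee_rot: [-0.0, 0.161, 0.987, -0.002]
wrist_force: [-2.3, -7.5, 1.1]
width: 0.0
grasp_force: 4.1
local mm -6.3 -62.6 f 0.2 -7.9 t 12.0333
scene dot n 4 r 0.0408 az 71.0 from mark 274.7
top none
```

```bash
python3 -m crank '[[[0.8,-0.25,0,0,0,0,-1],[0.75,-0.25,0,0,0,0,-1],[0.8,-0.2,0,0,0,0,-1],[0.8,-0.05,0,0,0,0,-1],[0.8,0.1,0,0,0,0,-1],[0.8,0.25,0,0,0,0,-1],[0.75,0.35,0,0,0,0,-1],[0.65,0.5,0,0,0,0,-1],[0.55,0.6,0,0,0,0,-1],[0,0,0,0,0,0,-1]]]'
python3 -c "
from h import *
loc();dot();dot('top');snap('top','t5.png',(205,200,305,265),8)"
```

```text
clock: 12.97
eef_pos: [0.5512, 0.1271, 0.0626]
ee_rot: [0.002, 0.159, 0.987, -0.0]
wrist_force: [5.0, -4.2, -1.8]
width: -0.0
grasp_force: 3.4
local mm 54.6 -27.6 f 6.1 -2.4 t 12.9667
scene dot n 6 r 0.0429 az 159.5 from mark 3.2
top none
```

View pics/t5.png

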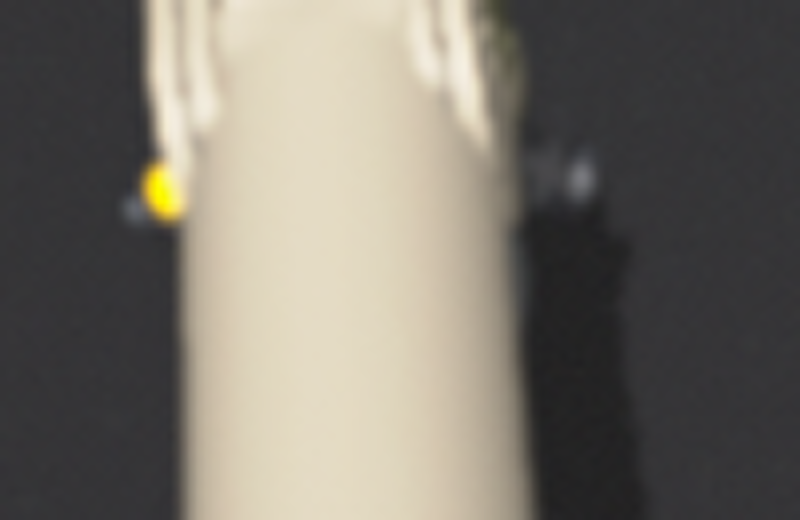

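The top view is blocked by the arm, but the scene camera puts the dot 3° past the line, at 723°. I'll back off radially and lift.

```bash
python3 -m crank '[[[0.4,-0.3,0,0,0,0,-1],[0.7,-0.5,0,0,0,0,-1],[0.7,-0.5,0,0,0,0,-1],[0,0,1.5,0,0,0,-1],[0,0,2.5,0,0,0,-1],[0,0,3,0,0,0,-1],[0,0,3,0,0,0,-1],[0,0,3,0,0,0,-1],[0,0,2,0,0,0,-1],[0,0,0,0,0,0,-1],[0,0,0,0,0,0,-1],[0,0,0,0,0,0,-1]]]'
python3 -c "
from h import *
dot(z=.081);snap('scene','s9.png',(270,130,430,230),5)"
```

```text
clock: 14.12
eef_pos: [0.5663, 0.1139, 0.2115]
ee_rot: [-0.0, 0.159, 0.987, -0.0]
wrist_force: [-0.6, 0.2, 0.4]
width: 0.0
grasp_force: 0.0
scene dot n 6 r 0.0417 az 158.8 from mark 2.5
```

View pics/s9.png

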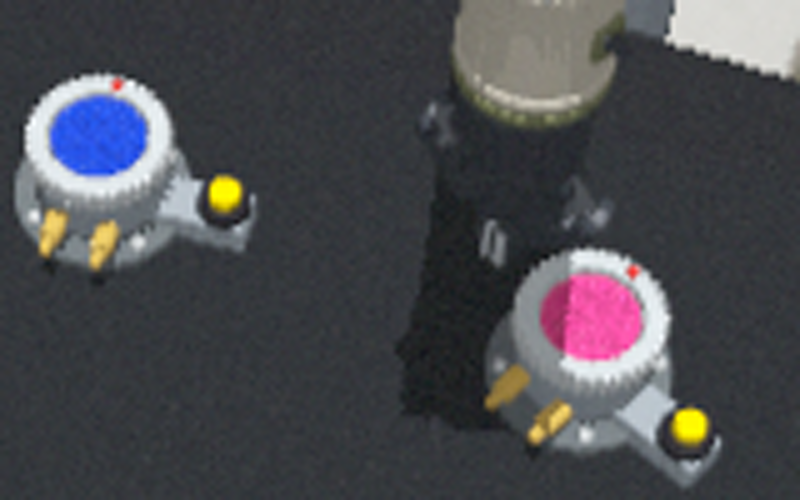

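The dot at (633,272) is at the index side, the vent button is out, the blue dryer is unchanged and the arm is clear. Handing in.

```bash
python3 -c "
from h import *
print(env.finish_job())"
```

```text
the job is handed in; nothing more can be done
None
```

The job is handed in at about 14 s with no verdict returned: I pressed the pink dryer's vent button down and let it go, then loosened its ring until the red dot measured about 2.5° past the index line on its second time round; the blue dryer and loose items were never touched.

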